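# Open the steam station's filler cap, thread hand unknown

### The job

Take the black filler cap off the pressing station's boiler. Nobody remembers which way its thread runs, so try loosening it one way and, if it comes up against its stop, the other; it lets go after about a quarter turn and must be unscrewed before it is lifted. Finish while holding the cap in the gripper, upright and still, about 10 cm above the open neck it came from: do not put it down or let go, and leave everything else where it stands.

Things in the scene. Friction and masses are not known exactly. Their poses are not given: they have to be found in the camera images.
- station: Steam station: steel box on a black foot, 220 (x) by 260 (y) by 120 mm high, immovable; origin at its underside's centre, z up, its gauge faces its -x. On its flat top: the capped filler neck at x -20, y +50 mm; a fixed smooth round brass relief valve, 42 mm across, 31 mm high, at x -20, y -50; a dish and a spool near the rear edge.
- neck (a point): Centre of the top of the filler neck, 26 mm above the station's top (146 mm above the table), under the cap at the start; axes as the station's. The neck is an upright brass post 27 mm across with a collar 35 mm across and 8 mm high at its foot, and two short thread ridges that cannot be seen while the cap is on. Lift the cap off straight for the first 25 mm.
- cap: Black round filler cap, 47 mm across, about 0.12 kg; origin at the centre of its rim's plane (underside), z up. Skirt and top are 28 mm high; on top a straight grip bar, 44 mm along the cap's x, 12 mm thick (y), 28 to 55 mm above the origin. Seated, the origin is 2 mm above the station's top and the bar lies along the station's x within a few degrees.
- cap_bar (a point): Centre of the upper edge of the cap's grip bar; axes as the cap's. The hidden thread's hand differs between stations: the tightening way the cap meets a hard stop within 15 degrees; the loosening way it turns easily and can be lifted once turned 70 to 130 degrees (aim for 85). Turning alone does not raise it; while engaged it has 1 to 4 mm of vertical play.
- iron: Steam iron, 250 mm long, standing on its sole on a grey pressing mat to the right; bystander.
- jug: White filling jug, 84 mm across and 110 mm high, on the table left of the station; bystander.
- clapper: Wooden pressing block, 240 by 60 by 40 mm, on the table right of the station; bystander.
- spool: Thread spool, 32 mm across and 46 mm high, on the station's top near the rear right corner; bystander.
- pin_dish: White pin dish, 60 mm across and 14 mm high, on the station's top near the rear left corner; bystander.
- sprayer: White bottle, 64 mm across and 190 mm high, on the table far to the left; bystander.
- spool2: Thread spool, 32 mm across and 46 mm high, on the table to the left; bystander.
There are look-alikes about, which are no part of the job. There is more than one size of the cap; the one meant has the size given above.

How it is judged:
By the outcome, as a careful person would: the job done as asked, in the order asked, and still so for the second after the job is handed in, while the arm keeps its last pose, push and grip.
It also fails if it takes over 45 s, if anything falls off the work surface, if the arm or the gripper's body presses on something with over 40 N, if the wrist force passes 120 N, or if a joint passes its speed limit or range.

### The arm

A 6-joint arm with a two-finger parallel gripper is mounted at the origin on the work surface. World frame = base frame: x ahead of the robot, y to its left, z up, the work surface at z = 0. Lengths are in m, angles in rad, forces in N, time in s.
With the tool pointing down it reaches from about 0.35 to 0.775 m from the base axis. Payload 7.3 kg.
Tool frame: the origin (TCP) lies between the finger pads; the fingertips stand 17 mm ahead of it and the grasp point (between the pads) lies 2 mm behind it; z points along the fingers, y is the direction in which the jaws open and shut (so a half turn about z gives the same grasp; the last joint's range is limited). The gripper opens to 92 mm and grips with 3 to 60 N. Pads are 19 mm wide; open, the fingers measure 130 mm over their backs; the gripper's body (75 mm by 190 mm) begins 47 mm behind the grasp point.
Start: joints at [1.192, 0.342, 1.524, -0, 1.275, -0.146], TCP at [0.121, 0.511, 0.244] pointing down, gripper open.
Joint ranges: [-2.53, 2.53], [-0.77, 2.02], [0.04, 2.7], [-1, 4.14], [0.28, 2.66], [-3.11, 3.11]. Speed limits (rad/s): [2.57, 2.57, 3.14, 3.14, 3.14, 3.14].

### API

Orientations are given as [roll, pitch, yaw] about the fixed x, y, z axes, in that order (R = Rz(yaw) Ry(pitch) Rx(roll)).
In Python, from cell import sensors, vision, hand_in gives the robot as it stands.
- The arm moves only by the tool step_arm, never from a script. Its argument "series" is a list of rows, each a list of 5 numbers: the opening, from 0 (shut) to 1 (fully open), then the shift along the world's x, y, z each as a share of 25 mm, from -1 to 1, then the turn about the world's z as a share of 0.08 rad, from -1 to 1. A call has 1 to 12 rows; each row shifts and turns the commanded pose from where the row before left it; what a row does not reach is not made up. A row lasts 1/10 s, in which the tool goes at most 50 mm and 8.59 degrees, less where a joint would pass 70% of its speed; a pose out of reach is approached as far as the arm can. A call with a number of a shift or a turn outside -1 to 1 is refused whole. A call with a gripper value outside its range is refused whole. The fingers move at their own pace and stop on an object; "squeeze" is the grip in N (left out, the last holds). Time passes only in rows, so rows that do not move let the fingers close. It gives the time, the measured TCP pose, the force and the opening at its end, in the units of the state.
- sensors.observe(): the state, without advancing time (a new reading comes with each control period).
- vision.read_camera(name): name is "scene" or "top"; returns a dict with "pixels" (480x640x3 uint8, blue, green, red), "range_z" (480x640 float32, m along the optical axis (not along the pixel's ray), 0 where there is no reading), "camera_matrix" (3x3 intrinsics, pixels), "pose" (4x4, takes a point from camera to world coordinates). Camera axes: x right, y down, z forward; pixel columns grow to the right and rows downward; lengths in m; the calibration is good to about 2 mm. A picture is of the moment at which its call begins.
- hand_in(): hands the job in, once; it reports no verdict.
The state is a dict: "time": time; "qpos": joint angles; "qvel": joint speeds; "joint_efforts": joint torques, N m; "tool_pos": TCP position; "tool_rot": TCP orientation; "contact_force": force on the tool from outside, world axes, zero at the start; "torque": the same for the moment, N m; "opening": finger opening in m.
Only numpy, scipy, OpenCV 4.12 (cv2) and the standard library are available. Lean on these libraries where they do the work, as an engineer would, in place of code of your own. Each camera call takes 0.05 s, during which the arm holds its last target.

## Working session

There is one attempt and no reset: what is moved stays moved. The work goes in short steps, Python scripts to look and compute and a tool call to move; the robot and the scene stay as the last step left them, time stands still between calls to the robot, and variables do not carry over. Pictures are saved under pics/ and viewed, and the job is handed in when it is done.

Besides the shell and the picture viewer there is one more tool, called after "Emit:" by a JSON object that holds its "method" and its "body", one argument or row to a line. step_arm: Moves the arm, as the interface text tells. Its arguments: {"type":"object","properties":{"series":{"type":"array","items":{"type":"array","items":{"type":"number","minimum":-1,"maximum":1}}},"squeeze":{"type":"number"}},"required":["series"]}

```bash
mkdir -p pics; ls; cat > h.py <<'E'
import numpy as np, cv2
from cell import sensors, vision
def cam(n):
    d=vision.read_camera(n); return d
def world(d,u,v,z=None):
    K=d["camera_matrix"];T=d["pose"]
    r=np.linalg.inv(K)@np.array([u,v,1.0])
    if z is None:
        return T[:3,:3]@(r*d["range_z"][int(v),int(u)])+T[:3,3]
    w=T[:3,:3]@r; o=T[:3,3]
    return o+w*(z-o[2])/w[2]
def cloud(d):
    K=d["camera_matrix"];T=d["pose"];v,u=np.mgrid[:480,:640]
    p=np.stack([u,v,np.ones_like(u)],-1)@np.linalg.inv(K).T*d["range_z"][...,None]
    return p@T[:3,:3].T+T[:3,3]
E
python3 - <<'E'
from h import *
for n in("scene","top"):
    d=cam(n); cv2.imwrite(f"pics/{n}0.png",d["pixels"]); print(n,d["pose"].round(3).tolist())
print(sensors.observe())
E
```

```text
pics
scene [[-0.738, 0.514, -0.437, 1.078], [0.675, 0.576, -0.462, 0.577], [0.015, -0.636, -0.771, 1.101], [0.0, 0.0, 0.0, 1.0]]
top [[0.025, -0.977, 0.214, 0.209], [-1.0, -0.025, 0.002, -0.031], [0.004, -0.214, -0.977, 1.665], [0.0, 0.0, 0.0, 1.0]]
{'time': 0.1, 'qpos': array([ 1.19202188e+00,  3.42637420e-01,  1.52487693e+00,  1.09879763e-05,
        1.27540752e+00, -1.46024942e-01]), 'qvel': array([-5.17583689e-05, -1.84160569e-03, -2.68763015e-03, -3.98672899e-04,
       -2.64513921e-05,  8.58751097e-04]), 'joint_efforts': array([ 7.71225568e-04, -4.32000017e+01, -2.44692868e+01,  7.18236063e-02,
        5.26276231e-02, -3.28504063e-05]), 'tool_pos': array([0.12096078, 0.51054413, 0.24313811]), 'tool_rot': array([-3.14027911e+00, -2.03806428e-04,  2.90883981e+00]), 'contact_force': array([ 0.62308657,  0.0568149 , -1.06427943]), 'torque': array([-0.01495268,  0.05349084, -0.00387477]), 'opening': 0.09140718916434383}
```

View pics/scene0.png

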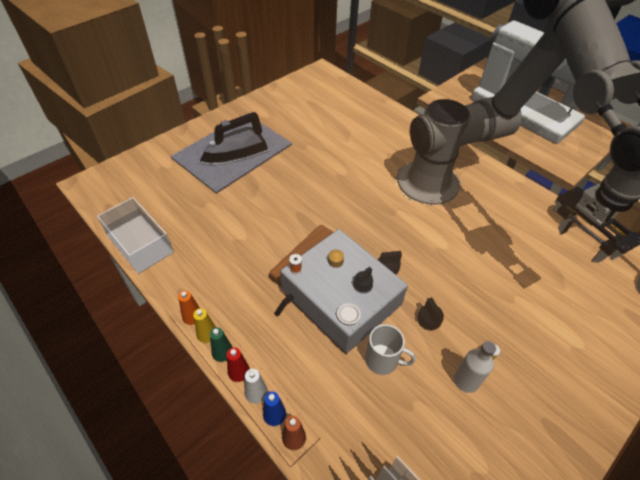

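View pics/top0.png

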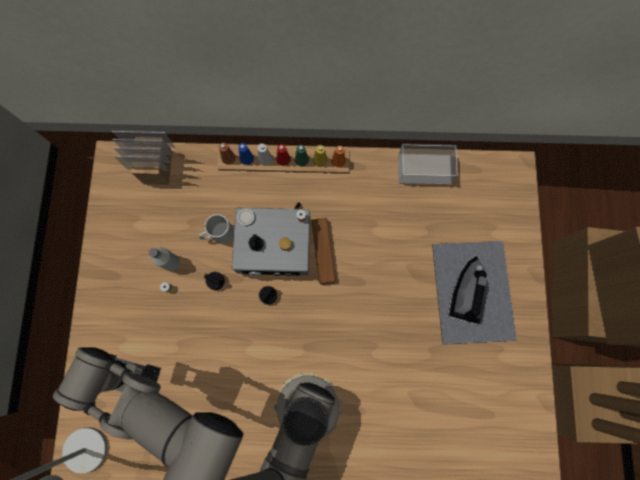

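Candidates in the top view are the capped neck on the station (256,242), a black cap on the table (215,281), and another black cap or gauge near the front (268,295). The relief valve at (286,244) is brass, so it's out. I choose (256,242), which sits on the station's top left. Next I check it in a crop and measure.

```bash
python3 - <<'E'
from h import *
S=cam("scene");T=cam("top")
a=cv2.resize(S["pixels"][220:340,260:420],(800,600),interpolation=cv2.INTER_CUBIC);cv2.imwrite("pics/cs.png",a)
b=cv2.resize(T["pixels"][195:315,190:350],(800,600),interpolation=cv2.INTER_CUBIC);cv2.imwrite("pics/ct.png",b)
for n,d in(("S",S),("T",T)):
    P=cloud(d);hsv=cv2.cvtColor(d["pixels"],cv2.COLOR_BGR2HSV)
    box=(P[...,0]>.3)&(P[...,0]<.8)&(P[...,1]>-.2)&(P[...,1]<.35)
    top=(box&(abs(P[...,2]-.12)<.006)).astype(np.uint8)
    k,l,st,c=cv2.connectedComponentsWithStats(top); i=1+st[1:,4].argmax()
    q=P[l==i]; r=cv2.minAreaRect(q[:,:2].astype(np.float32)*1000); print(n,"top z",np.median(q[:,2]),r)
    dark=(box&(hsv[...,2]<60)&(P[...,2]>.015)).astype(np.uint8)
    k,l,st,c=cv2.connectedComponentsWithStats(dark)
    for i in range(1,k):
        if st[i,4]>25:
            q=P[l==i];print(n,c[i].round(1),st[i],q.min(0).round(3),q.max(0).round(3),np.median(q,0).round(3))
    # bar
    m=box&(P[...,2]>.158)&(P[...,2]<.19)&(hsv[...,2]<70); q=P[m]; 
    if len(q)>5: print("bar",len(q),np.percentile(q,[2,50,98],axis=0).round(4).tolist(),cv2.minAreaRect(q[:,:2].astype(np.float32)*1000))
E
```

```text
S top z 0.11916907412205979 ((565.1007080078125, 139.31964111328125), (220.84703063964844, 260.7689208984375), 0.23116090893745422)
S [390.7 260.6] [380 253  20  20 205] [0.366 0.133 0.019] [0.41  0.183 0.079] [0.388 0.159 0.052]
S [363.1 280.9] [354 269  18  22 292] [0.528 0.17  0.124] [0.57  0.214 0.179] [0.556 0.195 0.15 ]
S [285.5 303. ] [275 294  27  21 123] [0.673 0.036 0.016] [0.731 0.096 0.063] [0.7   0.061 0.05 ]
S [426.5 312.6] [419 300  17  26 240] [0.417 0.315 0.015] [0.463 0.35  0.078] [0.438 0.335 0.038]
bar 103 [[0.5281, 0.1843, 0.1601], [0.5494, 0.1927, 0.1744], [0.567, 0.196, 0.1785]] ((547.5733032226562, 189.9231414794922), (13.556341171264648, 40.308650970458984), 84.97927856445312)
T top z 0.11969946862960201 ((563.15185546875, 140.6697998046875), (259.8747253417969, 221.23745727539062), 89.98395538330078)
T [314.9 231.6] [311 220   9  32 123] [ 0.541 -0.024  0.027] [0.657 0.006 0.048] [ 0.62  -0.01   0.038]
T [256.1 243.1] [249 235  15  16 178] [0.519 0.166 0.114] [0.564 0.21  0.183] [0.539 0.185 0.151]
T [243.7 271.2] [236 270  16   4  49] [0.449 0.204 0.038] [0.455 0.259 0.118] [0.452 0.231 0.097]
T [282.9 272.8] [255 271  54   5 205] [0.444 0.011 0.036] [0.463 0.19  0.114] [0.451 0.095 0.087]
T [216.8 280.6] [210 272  14  18 181] [0.395 0.312 0.015] [0.456 0.35  0.082] [0.421 0.331 0.039]
T [267.8 294.9] [260 287  17  17 236] [0.35  0.122 0.021] [0.406 0.179 0.079] [0.378 0.149 0.04 ]
bar 57 [[0.5221, 0.1842, 0.1608], [0.5408, 0.1896, 0.1759], [0.5624, 0.1961, 0.1816]] ((542.20166015625, 190.2861785888672), (12.246481895446777, 41.03847122192383), 89.99156188964844)
```

View pics/cs.png

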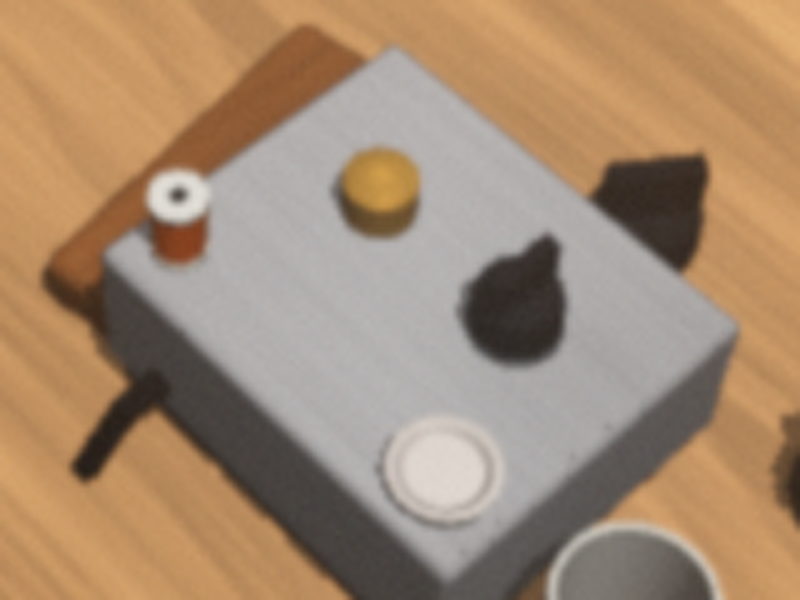

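View pics/ct.png

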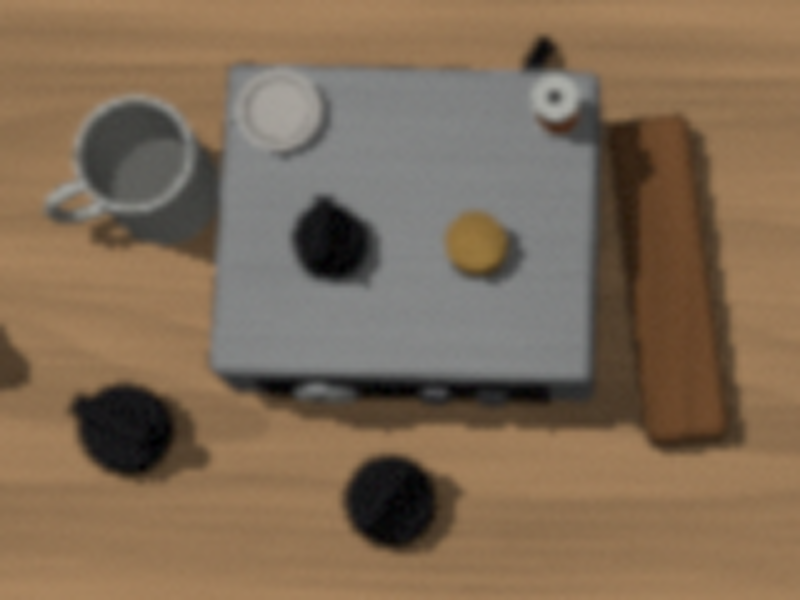

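Both views agree. Bar centre is (0.545, 0.190), matching the neck predicted from the station rectangle at (0.544, 0.190). Bar top is at about 0.178 (expected 0.177) and the bar lies along x. The close crop shows the right cap, next to the brass valve. The other two black caps stand on the table. Moving above it now.

Emit:
{"method": "step_arm", "body": {
  "series": [
    [0.7,0.94,-0.71,0.3,0.16],
    [0.7,0.94,-0.71,0.3,0.16],
    [0.7,0.94,-0.71,0,0.16],
    [0.7,0.94,-0.71,0,0.16],
    [0.7,0.94,-0.71,0,0.16],
    [0.7,0.94,-0.71,0,0.16],
    [0.7,0.94,-0.71,0,0.16],
    [0.7,0.94,-0.71,0,0.16],
    [0.7,0.94,-0.71,0,0.16]
  ],
  "squeeze": 30
}}

```text
time: 1.1
tool_pos: [0.3334, 0.3502, 0.2587]
tool_rot: [3.142, -0.0, 3.025]
contact_force: [0.7, 1.3, 0.7]
opening: 0.0644
```

Emit:
{"method": "step_arm", "body": {
  "series": [
    [0.7,0.94,-0.71,0,0.16],
    [0.7,0.94,-0.71,0,0.16],
    [0.7,0.94,-0.71,0,0.16],
    [0.7,0.94,-0.71,0,0.16],
    [0.7,0.94,-0.71,0,0.16],
    [0.7,0.94,-0.71,0,0.16],
    [0.7,0.94,-0.71,0,0.16],
    [0.7,0.94,-0.71,0,0.16],
    [0.7,0.94,-0.71,0,0.16],
    [0.7,0,0,0,0],
    [0.7,0,0,0,0]
  ]
}}

```text
time: 2.2
tool_pos: [0.544, 0.1911, 0.2581]
tool_rot: [3.141, -0.001, 3.138]
contact_force: [-1.0, 0.2, -0.4]
opening: 0.0641
```

Emit:
{"method": "step_arm", "body": {
  "series": [
    [0.7,0.02,-0.04,-0.8,0.04],
    [0.7,0,0,-0.8,0],
    [0.7,0,0,-0.8,0],
    [0.7,0,0,-0.5,0],
    [0.7,0,0,-0.4,0],
    [0.7,0,0,-0.2,0],
    [0.7,0,0,0,0],
    [0.7,0,0,0,0]
  ]
}}

```text
time: 3.0
tool_pos: [0.5449, 0.1905, 0.1719]
tool_rot: [3.141, 0.001, -3.141]
contact_force: [0.4, 0.4, 0.2]
opening: 0.0644
```

```bash
python3 - <<'E'
from h import *
for n,(y,x) in(("scene",(180,240)),("top",(180,160))):
    d=cam(n); cv2.imwrite(f"pics/{n}1.png",cv2.resize(d["pixels"][y:y+150,x:x+200],(800,600),interpolation=cv2.INTER_CUBIC))
E
```

```text
(no output)
```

View pics/scene1.png

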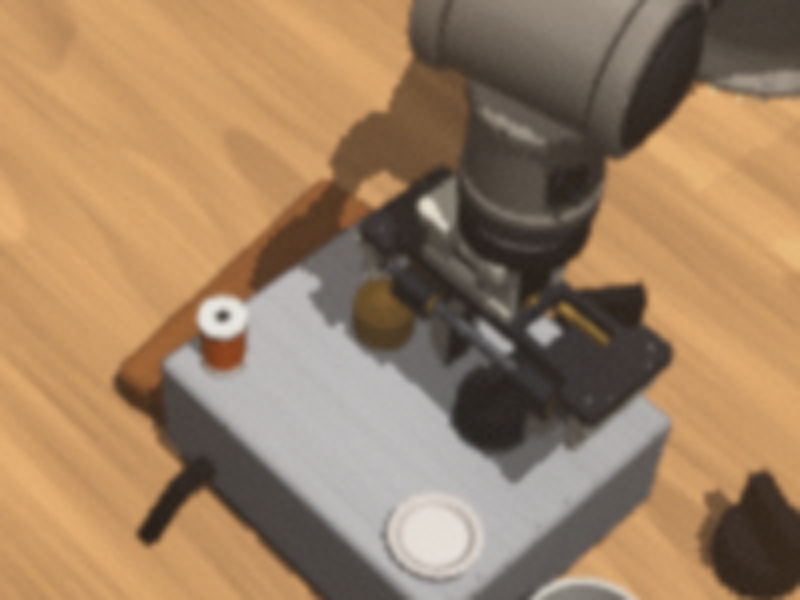

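The fingers straddle the black cap at about (495,400) in the crop, with the brass valve clear at (385,310). Forces are near zero. Closing.

Emit:
{"method": "step_arm", "body": {
  "series": [
    [0.3,0,0,0,0],
    [0.3,0,0,0,0],
    [0.3,0,0,0,0],
    [0,0,0,0,0],
    [0,0,0,0,0],
    [0,0,0,0,0],
    [0,0,0,0,0]
  ],
  "squeeze": 30
}}

```text
time: 3.8
tool_pos: [0.5446, 0.1904, 0.1712]
tool_rot: [3.142, -0.0, -3.141]
contact_force: [0.8, 0.4, -0.3]
opening: 0.0127
```

The opening is 12.7 mm on the 12 mm bar, so the grasp is good. Now I try counter-clockwise, gently.

Emit:
{"method": "step_arm", "body": {
  "series": [
    [0,0,0,0,0.4],
    [0,0,0,0,0.4],
    [0,0,0,0,0.4],
    [0,0,0,0,0]
  ]
}}

```text
time: 4.2
tool_pos: [0.5446, 0.1904, 0.1712]
tool_rot: [3.141, -0.0, -3.045]
contact_force: [-0.6, 0.0, 0.0]
opening: 0.0119
```

```bash
python3 -c "
from h import *
s=sensors.observe();print(s['tool_rot'],s['torque'],s['contact_force'],s['joint_efforts'][5])"
```

```text
[ 3.14131994e+00 -6.24233032e-06 -3.04460158e+00] [ 0.13422929  0.00406252 -0.05099688] [-0.62987114  0.01131086  0.01219426] -0.36650572903454304
```

Emit:
{"method": "step_arm", "body": {
  "series": [
    [0,0,0,0,0.4],
    [0,0,0,0,0.4],
    [0,0,0,0,0]
  ]
}}

```text
time: 4.5
tool_pos: [0.5445, 0.1905, 0.1712]
tool_rot: [3.141, -0.0, -2.982]
contact_force: [-0.4, 1.8, -0.5]
opening: 0.0116
```

```bash
python3 -c "
from h import *
s=sensors.observe();print(s['tool_rot'],s['torque'],s['contact_force'],s['joint_efforts'][5])"
```

```text
[ 3.14110140e+00 -7.21572707e-05 -2.98191746e+00] [ 0.25404202  0.10700027 -0.34750302] [-0.38894038  1.77563716 -0.54718351] -0.6759489141404629
```

Emit:
{"method": "step_arm", "body": {
  "series": [
    [0,0,0,0,0.4],
    [0,0,0,0,0]
  ]
}}

```text
time: 4.7
tool_pos: [0.5445, 0.1905, 0.1712]
tool_rot: [3.141, -0.0, -2.95]
contact_force: [-0.7, 0.6, -0.1]
opening: 0.0118
```

```bash
python3 -c "
from h import *
s=sensors.observe();print(s['tool_rot'],s['torque'],s['contact_force'],s['joint_efforts'][5])"
```

```text
[ 3.14110139e+00 -7.33430425e-05 -2.95043274e+00] [ 0.26066995  0.06745816 -0.52820618] [-0.74045231  0.58912208 -0.12221874] -0.7978253066539764
```

Emit:
{"method": "step_arm", "body": {
  "series": [
    [0,0,0,0,0.4],
    [0,0,0,0,0]
  ]
}}

```text
time: 4.9
tool_pos: [0.5446, 0.1905, 0.1712]
tool_rot: [3.141, -0.0, -2.919]
contact_force: [-0.5, 1.5, -0.4]
opening: 0.0119
```

```bash
python3 -c "
from h import *
s=sensors.observe();print(s['tool_rot'],s['torque'],s['contact_force'],s['joint_efforts'][5])"
```

```text
[ 3.14111753e+00 -4.02725918e-05 -2.91861661e+00] [ 0.29272844  0.10133038 -0.62971593] [-0.53042815  1.53534923 -0.43423048] -0.9246431104838848
```

Torque climbs steadily (-0.05 → -0.63 N m), which looks like a stop. I'll go back and compare with the clockwise side.

Emit:
{"method": "step_arm", "body": {
  "series": [
    [0,0,0,0,-0.8],
    [0,0,0,0,-0.8],
    [0,0,0,0,-0.8],
    [0,0,0,0,-0.4],
    [0,0,0,0,0]
  ]
}}

```text
time: 5.4
tool_pos: [0.5446, 0.1902, 0.1712]
tool_rot: [-3.141, 0.0, 3.141]
contact_force: [0.9, -0.3, 1.0]
opening: 0.0116
```

```bash
python3 -c "
from h import *
s=sensors.observe();print(s['tool_rot'],s['torque'],s['contact_force'],s['joint_efforts'][5])"
```

```text
[-3.14126281e+00  5.65686225e-05  3.14120586e+00] [ 0.01524403 -0.04010011 -0.01732041] [ 0.8614951  -0.30059809  1.01550749] 0.3652341105043888
```

Emit:
{"method": "step_arm", "body": {
  "series": [
    [0,0,0,0,-0.8],
    [0,0,0,0,-0.8],
    [0,0,0,0,-0.8],
    [0,0,0,0,0]
  ]
}}

```text
time: 5.8
tool_pos: [0.5446, 0.1902, 0.1712]
tool_rot: [-3.141, 0.0, 2.95]
contact_force: [-0.1, 0.9, 0.4]
opening: 0.0119
```

```bash
python3 -c "
from h import *
s=sensors.observe();print(s['tool_rot'],s['torque'],s['contact_force'],s['joint_efforts'][5])
d=cam('top');cv2.imwrite('pics/t2.png',cv2.resize(d['pixels'][195:315,190:350],(800,600),interpolation=cv2.INTER_CUBIC))
d=cam('scene');cv2.imwrite('pics/s2.png',cv2.resize(d['pixels'][220:340,280:440],(800,600),interpolation=cv2.INTER_CUBIC))"
```

```text
[-3.14140758e+00  7.48923852e-05  2.95010592e+00] [-0.02089276  0.02308199  0.0139392 ] [-0.07940659  0.91288156  0.37037403] 0.6692787632346153
```

View pics/s2.png

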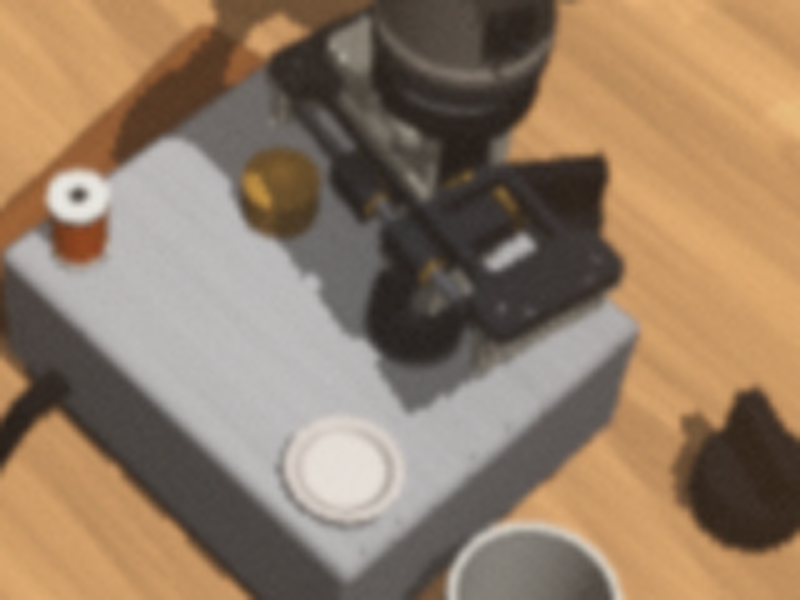

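The clockwise side is free (0.01 N m, compared with -0.63 the other way), so it's a left-hand thread. The picture shows the gripper still on the cap at about (415,310). I continue to about 85° clockwise.

Emit:
{"method": "step_arm", "body": {
  "series": [
    [0,0,0,0,-0.8],
    [0,0,0,0,-0.8],
    [0,0,0,0,-0.8],
    [0,0,0,0,-0.8],
    [0,0,0,0,-0.8],
    [0,0,0,0,-0.8],
    [0,0,0,0,-0.8],
    [0,0,0,0,-0.8],
    [0,0,0,0,-0.8],
    [0,0,0,0,0]
  ]
}}

```text
time: 6.9
tool_pos: [0.5446, 0.1903, 0.1712]
tool_rot: [3.142, 0.0, 2.375]
contact_force: [-0.7, -0.3, 0.4]
opening: 0.0121
```

```bash
python3 -c "
from h import *
s=sensors.observe();print(s['tool_rot'],s['torque'],s['contact_force'],s['joint_efforts'][5])"
```

```text
[3.14153715e+00 8.22897677e-05 2.37520404e+00] [-0.08042214 -0.01420482 -0.07307196] [-0.72306477 -0.34394382  0.36813649] 0.6659347750246525
```

Emit:
{"method": "step_arm", "body": {
  "series": [
    [0,0,0,0,-0.8],
    [0,0,0,0,-0.8],
    [0,0,0,0,-0.8],
    [0,0,0,0,-0.8],
    [0,0,0,0,-0.8],
    [0,0,0,0,-0.8],
    [0,0,0,0,-0.8],
    [0,0,0,0,-0.8],
    [0,0,0,0,-0.8],
    [0,0,0,0,-0.8],
    [0,0,0,0,-0.8],
    [0,0,0,0,0]
  ]
}}

```text
time: 8.1
tool_pos: [0.5446, 0.1903, 0.1712]
tool_rot: [3.142, 0.0, 1.672]
contact_force: [-0.3, -1.3, 0.2]
opening: 0.0117
```

```bash
python3 -c "
from h import *
s=sensors.observe();print(s['tool_rot'],s['torque'],s['contact_force'],s['joint_efforts'][5])
d=cam('top');cv2.imwrite('pics/t3.png',cv2.resize(d['pixels'][195:315,190:350],(800,600),interpolation=cv2.INTER_CUBIC))
d=cam('scene');cv2.imwrite('pics/s3.png',cv2.resize(d['pixels'][220:340,280:440],(800,600),interpolation=cv2.INTER_CUBIC))"
```

```text
[3.14155163e+00 7.94783709e-05 1.67228255e+00] [-0.12326812  0.0904613   0.0040145 ] [-0.32795529 -1.32764218  0.18374102] 0.6589436531066895
```

View pics/s3.png

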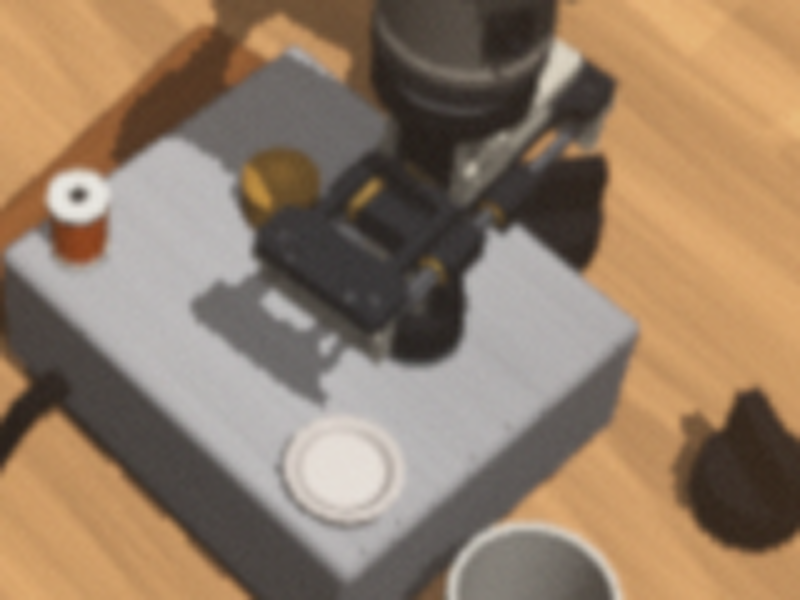

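It has turned 84° with no resistance, and the gripper is still on the cap at about (425,320). Now I lift slowly and watch the force.

Emit:
{"method": "step_arm", "body": {
  "series": [
    [0,0,0,0.1,0],
    [0,0,0,0.1,0],
    [0,0,0,0.1,0],
    [0,0,0,0,0]
  ],
  "squeeze": 35
}}

```text
time: 8.6
tool_pos: [0.5448, 0.1904, 0.1793]
tool_rot: [3.141, -0.0, 1.671]
contact_force: [0.8, -0.5, -0.9]
opening: 0.0116
```

Emit:
{"method": "step_arm", "body": {
  "series": [
    [0,0,0,0.1,0],
    [0,0,0,0,0]
  ]
}}

```text
time: 8.8
tool_pos: [0.5447, 0.1904, 0.1816]
tool_rot: [3.141, -0.0, 1.671]
contact_force: [0.4, -0.2, -0.7]
opening: 0.0118
```

Emit:
{"method": "step_arm", "body": {
  "series": [
    [0,0,0,0.3,0],
    [0,0,0,0.3,0],
    [0,0,0,0.3,0],
    [0,0,0,0.4,0],
    [0,0,0,0.5,0],
    [0,0,0,0.5,0],
    [0,0,0,0.5,0],
    [0,0,0,0.5,0],
    [0,0,0,0.5,0],
    [0,0,0,0.4,0],
    [0,0,0,0.3,0],
    [0,0,0,0,0]
  ]
}}

```text
time: 10.0
tool_pos: [0.545, 0.1904, 0.295]
tool_rot: [3.14, -0.0, 1.67]
contact_force: [-0.1, 0.8, -1.6]
opening: 0.0118
```

Emit:
{"method": "step_arm", "body": {
  "series": [
    [0,0,0,0,0],
    [0,0,0,0,0],
    [0,0,0,0,0]
  ]
}}

```text
time: 10.3
tool_pos: [0.5444, 0.1903, 0.2931]
tool_rot: [-3.14, 0.0, 1.67]
contact_force: [0.3, -0.3, -0.7]
opening: 0.0118
```

```bash
python3 - <<'E'
from h import *
s=sensors.observe();print(s['tool_pos'],s['contact_force'])
d=cam('top')
d=cam('scene');cv2.imwrite('pics/s4.png',cv2.resize(d['pixels'][200:350,260:460],(800,600),interpolation=cv2.INTER_CUBIC))
P=cloud(d);g=d['pixels'].max(-1)
m=(abs(P[...,0]-.545)<.04)&(abs(P[...,1]-.19)<.04)
for a in np.arange(.12,.34,.01):
    q=P[m&(P[...,2]>=a)&(P[...,2]<a+.01)]
    if len(q): print(round(a,2),len(q),q.min(0).round(3)[:2],q.max(0).round(3)[:2])
q=P[m&(P[...,2]>.2)&(P[...,2]<.285)&(g<60)]
print(len(q),q.min(0),q.max(0))
E
```

```text
[0.54440688 0.19030662 0.2930981 ] [ 0.25833845 -0.32118056 -0.7315465 ]
0.12 298 [0.505 0.15 ] [0.585 0.23 ]
0.13 29 [0.527 0.178] [0.562 0.206]
0.14 93 [0.528 0.175] [0.563 0.204]
0.15 2 [0.553 0.195] [0.558 0.197]
0.24 18 [0.536 0.193] [0.57  0.213]
0.25 38 [0.532 0.194] [0.569 0.214]
0.26 57 [0.534 0.194] [0.568 0.214]
0.27 53 [0.529 0.189] [0.567 0.213]
0.28 32 [0.538 0.198] [0.567 0.213]
0.29 39 [0.539 0.2  ] [0.568 0.212]
0.3 6 [0.54 0.2 ] [0.567 0.211]
0.33 3 [0.526 0.199] [0.579 0.206]
0.34 48 [0.509 0.169] [0.584 0.228]
133 [0.5381152  0.19137142 0.25080798] [0.56806599 0.21430708 0.28482058]
```

View pics/s4.png

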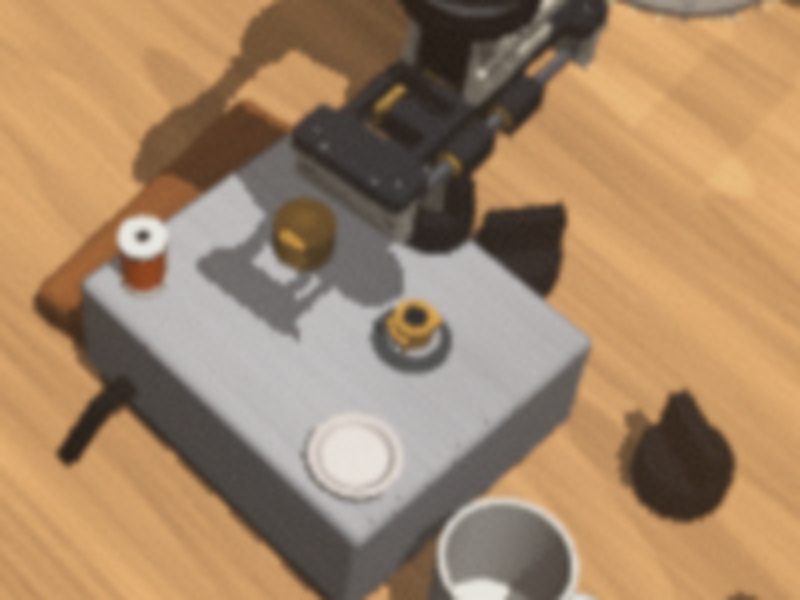

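The cap (about (440,225)) is held by its bar above the open brass neck (415,320). Its rim is at z ≈ 0.245, about 99 mm above the neck top at 0.146, and the bystanders look untouched. One stillness check, then hand in.

Emit:
{"method": "step_arm", "body": {
  "series": [
    [0,0,0,0,0],
    [0,0,0,0,0],
    [0,0,0,0,0],
    [0,0,0,0,0],
    [0,0,0,0,0]
  ]
}}

```text
time: 10.9
tool_pos: [0.5446, 0.1904, 0.2937]
tool_rot: [3.142, 0.0, 1.67]
contact_force: [-0.1, 0.5, -1.0]
opening: 0.0114
```

```bash
python3 - <<'E'
from h import *
from cell import hand_in
s=sensors.observe();print(s['tool_pos'],s['tool_rot'],abs(s['qvel']).max(),s['opening'])
print(hand_in())
E
```

```text
[0.5445866  0.19035237 0.2937397 ] [3.14153814e+00 1.90841027e-05 1.67037103e+00] 0.0023711694715771218 0.011433474927577703
the job is handed in; nothing more can be done
None
```

The cap is off the boiler. The gripper holds it upright and still, with its rim about 10 cm above the open neck, and the job was handed in at about 11 s.

- **Thread direction:** I first turned the cap counter-clockwise. Torque rose to about 0.63 N m within 13°, so I took that as the stop. Clockwise it turned freely to about 84°, so this is a left-hand thread.
- **Lift:** I lifted it straight up with only about 1 N of load, roughly the cap's weight.
- **Final state:** The gripper opening was 11.4 mm on the 12 mm bar. The tool was vertical and the joints nearly still, at 0.002 rad/s or less.
- **Camera check:** The last view shows the neck open and the cap's rim at about z 0.245 m. The things in that view (spool, dish, jug, block and valve) were in place; the iron, sprayer and second spool were outside it.

No check failed. The cap may have slipped a few degrees in the grip against the stop, so the 84° is the gripper's angle. That would leave the cap turned up to 98° at most, still inside the 70–130° release range.

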